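# Tray under the tap, filler cap off its canister

### The job

Get the marbling station ready for filling: first slide the small tray flat across the table until the tap of the square canister is over the middle of the tray, then unscrew that canister's filler cap and lift it straight up, well clear of the neck, so that air gets in while a colleague fills. Some of these caps have a reverse thread and nothing shows which, so find out by turning it which way it comes loose; finish with the cap still held up there in the gripper, and leave the round canister's cap and the other things on the table alone.

Things in the scene. Friction and masses are not known exactly. Their poses are not given: they have to be found in the camera images.
- tray: loose white plastic tray, open top, 28 mm high, 180 (own x) x 130 mm (own y) outside, walls and floor 4 mm thick; a 3 mm rim lip round the top makes it 189 x 139 mm there. About 0.2 to 0.35 kg, slides on the table. Origin: centre of its underside, z up. It has to be slid, not lifted.
- stand: grey steel stand screwed to the table; deck 290 (own y) x 136 mm (own x), its top 75 mm above the table, 65 mm clear under it. Front = own -x. Its 18 mm front legs begin 42 mm in front of its centre line, so the tray can go under the deck's edge to there. The square and the round canister stand on it at own y = +70 and -70 mm, either way round. Origin: at table height under the deck's centre.
- canister_square: white square-section canister, 116 x 116 mm, 155 mm high to the foot of its neck, immovable on the stand. Origin: centre of its underside (75 mm above the table), z up; its -x axis points out of the front, where the tap is.
- spout_square (a point): outlet of the square canister's tap, pointing down: 118 mm in front (-x) of the canister's centre line, 67 mm above the table. The black tap above it, with its cross handle, reaches to 46 mm above the canister's underside.
- seat_square (a point): cap's underside centre when screwed on: the canister's centre line, 233 mm above the table, 3 mm above the shoulder. Turned the wrong way the cap meets a hard stop within 0.1 rad. The right way it turns with 0.1 to 0.4 N m, rises 3 mm (a seal pushes it up), is free after 0.95 rad and meets a stop at 1.5; from 1.05 to 1.4 rad it lifts straight off, and is clear of the neck 25 mm above this point.
- cap_square: black ribbed screw cap of the square canister, 56 mm across, 24 mm high, 45 g; grasp it from above across its sides. Origin: centre of its underside, z up along the screw axis. It loosens either anticlockwise (seen from above, positive yaw) or clockwise, different from time to time and not visible from outside. seat_square tells how it turns.
- canister_round: white round canister, 116 mm across, same height and tap as the square one, on the same stand. Leave alone. Origin: centre of its underside.
- cap_round: black screw cap of the round canister, same as the other cap. Leave it on. Origin: centre of its underside.
- comb: black marbling comb lying flat, 150 x 61 x 8 mm, leave alone. Origin: on its underside, in the middle of its back; teeth reach 48 mm to its own +y.
- ink_bottle: small dropper bottle of ink, 28 mm across, 74 mm high, leave alone. Origin: centre of its underside.
- beaker: grey plastic beaker, 72 mm across, 85 mm high, leave alone. Origin: centre of its underside.
Mind the look-alikes: they are no part of the job. Leave any red or yellow look-alike of the cap_square alone.

How it is judged:
On the way, in this order (a step that is already met when the one before it is completed fails the run):
1. the tray lies flat under the square canister's tap: outlet over the middle of the tray (within 40 mm along it and 25 mm across it), at rest, the cap still on its seat (x of spout_square in the frame of tray between -0.04 and 0.04 m and y of spout_square in the frame of tray between -0.025 and 0.025 m and linear speed of tray below 0.02 m/s and distance between cap_square and seat_square below 0.01 m), for 0.2 s.
2. the cap has come off its neck: 25 mm or more above its seat, in the fingers (z of cap_square in the frame of seat_square above 0.025 m and contact force between cap_square and the fingers above 1 N), for 0.2 s.
At the end, for the whole second after the job is handed in: tap outlet of the square canister over the tray, within 40 mm of its middle lengthwise and 25 mm crosswise, tray flat on the table; its cap held still in the fingers 30 mm or more above its seat (within 100 mm sideways), carried by nothing else; the round canister's cap still on (x of spout_square in the frame of tray between -0.04 and 0.04 m and y of spout_square in the frame of tray between -0.025 and 0.025 m and height (world z) of tray below 0.008 m and angle between tray's own z axis and vertical below 0.08 rad and z of cap_square in the frame of seat_square above 0.03 m and horizontal distance between cap_square and seat_square below 0.1 m and contact force between cap_square and the fingers above 1 N and contact force between cap_square and canister_square below 0.1 N and contact force between cap_square and canister_round below 0.1 N and contact force between cap_square and cap_round below 0.1 N and linear speed of cap_square below 0.03 m/s and distance between cap_round and canister_round below 0.165 m); the arm keeps its last pose, push and grip.
It fails at once if the tray was lifted or tipped off the table (height (world z) of tray above 0.015 m or angle between tray's own z axis and vertical above 0.2 rad).
It fails at once if the round canister's cap was disturbed (distance of cap_round from where it was at the start of the episode above 0.01 m).
It fails at once if a bystander was moved (distance of any of comb, ink_bottle, beaker from where it was at the start of the episode above 0.03 m).
It also fails if it takes over 67 s, if anything falls off the work surface, if the arm or the gripper's body presses on something with over 40 N, if the wrist force passes 120 N, or if a joint passes its speed limit or range.

### The arm

A 6-joint arm with a two-finger parallel gripper is mounted at the origin on the work surface. World frame = base frame: x ahead of the robot, y to its left, z up, the work surface at z = 0. Lengths are in m, angles in rad, forces in N, time in s.
With the tool pointing down it reaches from about 0.325 to 0.9 m from the base axis. Payload 3.5 kg.
Tool frame: the origin (TCP) lies on the mounting face of the last link; the fingertips stand 173 mm ahead of it and the grasp point (between the pads) lies 155 mm ahead of it; z points along the fingers, y is the line along which they close (so a half turn about z gives the same grasp; the last joint's range is limited). The gripper opens to 85 mm and grips with 20 to 120 N. Pads are 22 mm wide; open, the fingers measure 114 mm over their backs; the gripper's body (76 mm by 85 mm) begins 54 mm behind the grasp point. The pads swing forward as they close: fully open they stand 13 mm farther back than shut.
Start: joints at [1.023, 0.276, -0.026, 1.268, 0, 1.467], TCP at [0.269, 0.564, 0.405] pointing down, gripper open.
Joint ranges: [-3.12, 3.12], [-0.85, 1.88], [-1.08, 1.24], [-1.95, 2.15], [-1.57, 1.53], [-3.14, 3.14]. Speed limits (rad/s): [2.57, 2.57, 3.14, 3.14, 3.14, 3.14].

### API

Orientations are given as a unit quaternion [w, x, y, z].
In Python, from station import env, optics gives the robot as it stands. The module is installed in compiled form; this text tells all that it offers.
- The arm moves only by the tool arm_command, never from a script. Its argument "increments" is a list of rows, each a list of 7 numbers: the shift along the tool's x, y, z in m, then the turn, a rotation vector about the tool's x, y, z in rad, then the finger opening in m, from 0 to 0.0854. In form: [[dx, dy, dz, rx, ry, rz, claw], ...]. A call has 1 to 5 rows; each row is the pose to reach, as a shift and turn from the pose commanded when the call began, along the tool's axes at that moment; what a row does not reach only later rows make up. A row lasts 1/8 s, in which the tool goes at most 62.5 mm and 10.7 degrees, less where a joint would pass 70% of its speed; a pose out of reach is approached as far as the arm can. A call with a gripper value outside its range is refused whole. The fingers move at their own pace and stop on an object; "force" is the grip in N (left out, the last holds). Time passes only in rows, so rows that repeat a pose let the fingers close. It gives the time, the measured TCP pose, the force, the opening and the grip force at its end, in the units of the state.
- env.get_obs(): the state, without advancing time (a new reading comes with each control period).
- optics.snapshot(name): name is "side" or "top" or "wrist"; returns the picture (420x560x3 uint8, red, green, blue); there is no depth.
- optics.camera_params(name): a dict with "K" (3x3 intrinsics, pixels), "k1" (the pictures are not rectified: a ray, as slopes to the right and down, at radius r is drawn at 1 + k1 r^2 times it, then the intrinsics apply), "pose" (4x4, takes a point from camera to world coordinates). Camera axes: x right, y down, z forward; pixel columns grow to the right and rows downward; lengths in m; the calibration is good to about 2 mm. A picture is of the moment at which its call begins: read the wrist's pose just before it. camera_params takes no time and is no camera call; for the wrist camera it gives the pose at the moment of the call.
- env.finish_job(): hands the job in; it is judged then, once.
The state is a dict: "clock": time; "joint_positions": joint angles; "joint_vel": joint speeds; "joint_torque": joint torques, N m; "tool_pos": TCP position; "orientation": TCP orientation; "wrist_force": force on the tool from outside, world axes, zero at the start; "moment": the same for the moment, N m; "finger_gap": opening from 0.0 (shut) to 1.0 (fully open); "finger_force": force on a finger pad.
Only numpy, scipy, OpenCV 4.12 (cv2) and the standard library are available. Lean on these libraries where they do the work, as an engineer would, in place of code of your own. Each camera call takes 0.05 s, during which the arm holds its last target. There are 200 camera calls.

## Working session

There is one attempt and no reset: what is moved stays moved. The work goes in short steps, Python scripts to look and compute and a tool call to move; the robot and the scene stay as the last step left them, time stands still between calls to the robot, and variables do not carry over. Pictures are saved under pics/ and viewed, at most 10 in all, crops included, and the job is handed in when it is done.

Besides the shell and the picture viewer there is one more tool, called after "Emit:" as name(argument=value, ...), one argument or row to a line, values as JSON. arm_command: Moves the arm, as the interface text tells. Its arguments: {"type":"object","properties":{"increments":{"type":"array","items":{"type":"array","items":{"type":"number"}}},"force":{"type":"number"}},"required":["increments"]}

```bash
mkdir -p pics; python3 - <<'E'
from station import env, optics
import cv2,numpy as np
for n in ("side","top"):
    p=optics.camera_params(n); print(n,p["K"].tolist(),p["k1"],np.round(p["pose"],4).tolist())
    cv2.imwrite(f"pics/{n}0.png",optics.snapshot(n)[:,:,::-1])
a=cv2.imread("pics/top0.png")
print(env.get_obs())
E
```

```text
side [[403.40599890133404, 0.0, 285.6623762194777], [0.0, 403.40599890133404, 206.72625486463465], [0.0, 0.0, 1.0]] -0.04253905290393063 [[-0.9749, -0.162, 0.1526, 0.3711], [-0.2221, 0.6685, -0.7098, 0.6258], [0.013, -0.7259, -0.6877, 0.7573], [0.0, 0.0, 0.0, 1.0]]
top [[530.9545238559433, 0.0, 284.3479696207608], [0.0, 530.9545238559433, 217.27499262634086], [0.0, 0.0, 1.0]] -0.12774688672151538 [[0.0008, -0.9981, 0.0618, 0.4514], [-1.0, -0.0007, 0.0004, 0.0146], [-0.0003, -0.0618, -0.9981, 1.2913], [0.0, 0.0, 0.0, 1.0]]
{'clock': 0.1, 'joint_positions': array([ 1.02260726e+00,  2.77099645e-01, -2.77386504e-02,  1.26799181e+00,
       -1.69402120e-08,  1.46738240e+00]), 'joint_vel': array([ 0.00076891, -0.0010644 ,  0.00300262,  0.00061305,  0.00135087,
        0.00129859]), 'joint_torque': array([ 1.84783107e-04, -4.46706784e+01,  2.96129000e+01,  8.43167683e-03,
       -1.22363058e-04,  1.13988699e-05]), 'tool_pos': array([0.26874375, 0.56388538, 0.40364703]), 'orientation': array([-3.25466174e-04,  2.20558906e-01,  9.75373126e-01, -9.63398769e-04]), 'wrist_force': array([-0.46123396,  0.01911112, -0.19159011]), 'moment': array([-0.0345606 ,  0.00565175, -0.01688747]), 'finger_force': 0.0, 'finger_gap': 0.9988220536113789}
```

View pics/top0.png

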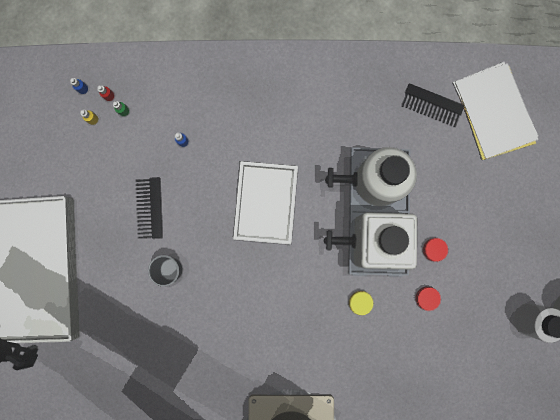

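View pics/side0.png

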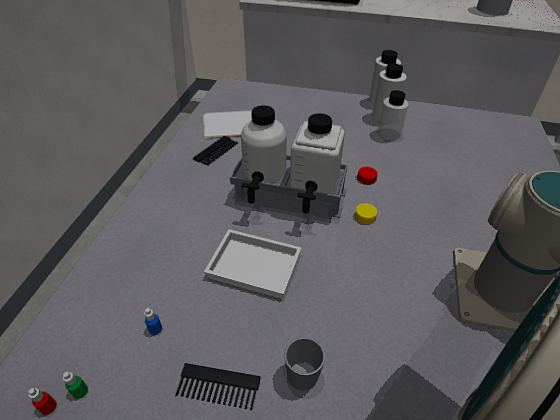

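The top view shows the white tray at about (266,203). The square canister is the lower one, with its black cap at (394,240) and its tap pointing left at about (330,240). The round canister's cap is at (395,170), and the red (435,249), (428,298) and yellow (361,303) discs are look-alikes on the table. The wanted cap is the black one on the square-section body at (394,240).

```bash
cat > h.py <<'E'
import numpy as np,cv2
from station import env, optics
def ray(n,uv,p=None):
    p=p or optics.camera_params(n); K=p["K"]
    d=np.array([(uv[0]-K[0,2])/K[0,0],(uv[1]-K[1,2])/K[1,1]]); s=d.copy()
    for _ in range(20): s=d/(1+p["k1"]*(s@s))
    T=np.array(p["pose"]); return T[:3,3],T[:3,:3]@np.array([s[0],s[1],1])
def plane(n,uv,z,p=None):
    o,d=ray(n,uv,p); return (o+d*(z-o[2])/d[2])[:2]
def pix(n,P,p=None):
    p=p or optics.camera_params(n); T=np.array(p["pose"]); c=T[:3,:3].T@(np.array(P)-T[:3,3]); s=c[:2]/c[2]
    s=s*(1+p["k1"]*(s@s)); return p["K"][:2,:2]@s+p["K"][:2,2]
def blobs(mask,amin):
    cs,_=cv2.findContours(mask.astype(np.uint8),cv2.RETR_EXTERNAL,cv2.CHAIN_APPROX_NONE)
    return [c for c in cs if cv2.contourArea(c)>amin]
def tray(name="top",img=None,z=0.028,th=150):
    img=cv2.imread(img) if img else optics.snapshot(name)[:,:,::-1]
    m=(img.min(2)>th)
    out=[]
    for c in blobs(m,2000):
        pts=np.array([plane(name,q,z) for q in cv2.convexHull(c)[:,0,:].astype(float)],np.float32)
        out.append(cv2.minAreaRect(pts*1000))
    return out
E
python3 - <<'E'
from h import *
a=cv2.imread("pics/top0.png")
for t in (150,): 
    for r in tray(img="pics/top0.png",th=t): print(t,np.round(r[0]),np.round(r[1]),round(r[2],1))
m=(a.max(2)<45)
for c in blobs(m,60):
    (u,v),r=cv2.minEnclosingCircle(c)
    if 300<u<420 and 130<v<280: print("blk",u,v,r,cv2.contourArea(c),cv2.boundingRect(c), "z.257",plane("top",(u,v),.257).round(3))
big=cv2.resize(a[130:290,220:440],None,fx=3.5,fy=3.5,interpolation=cv2.INTER_CUBIC); cv2.imwrite("pics/crop.png",big)
E
```

```text
150 [265. 648.] [229. 119.] 59.9
150 [ 474. -236.] [130. 129.] 88.4
150 [474. 632.] [210. 175.] 1.7
150 [566.  61.] [139. 190.] 85.1
150 [ 799. -511.] [213. 153.] 21.5
```

View pics/crop.png

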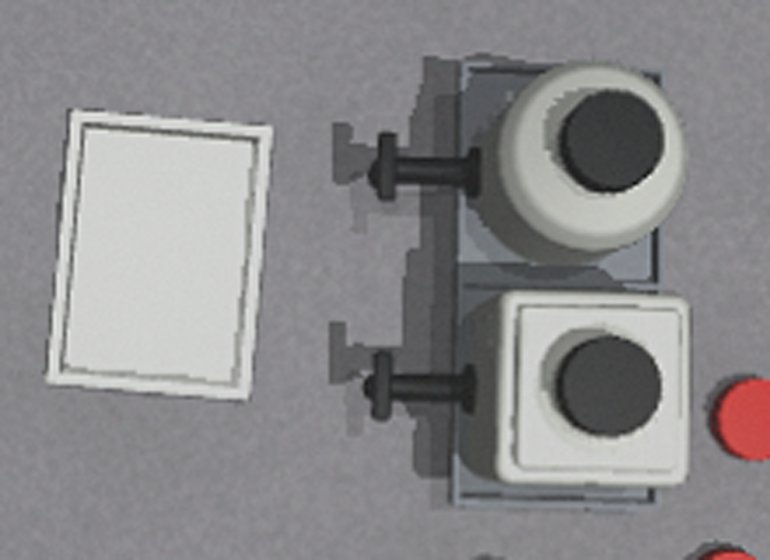

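The enlarged crop confirms it: the black cap on the square-section canister sits at about (394.3,240.6) in the full picture, its tap tip at about (325,240), and the tray has an intact rim. The tray outline measures 139x190 mm at the rim, which matches the given size.

```bash
python3 - <<'E'
from h import *
a=cv2.imread("pics/top0.png")
m=(a.max(2)<75); m=cv2.morphologyEx(m.astype(np.uint8),cv2.MORPH_OPEN,np.ones((9,9)))
C=[]
for c in blobs(m,300):
    (u,v),r=cv2.minEnclosingCircle(c)
    if 300<u<440 and 130<v<280:
        M=cv2.moments(c);u,v=M['m10']/M['m00'],M['m01']/M['m00']
        C.append(plane("top",(u,v),.256)); print(u,v,r,C[-1].round(4))
C=sorted(C,key=lambda c:c[0]); d=C[1]-C[0]; print("dist",np.linalg.norm(d),np.degrees(np.arctan2(d[1],d[0])))
d/=np.linalg.norm(d); f=np.array([-d[1],d[0]]); print("front",f,"spout",C[0]+.118*f)
# canister square orientation
r=tray(img="pics/top0.png",z=.228)
for q in r: print(np.round(q[0]),np.round(q[1]),round(q[2],1))
# spout check by projection
S=np.r_[C[0]+.118*f,.067]; print(pix("top",S),pix("side",S), pix("side",np.r_[C[0],.257]))
b=cv2.imread("pics/side0.png")
p=optics.camera_params("wrist"); T=np.array(p["pose"]); s=env.get_obs()
print("cam rel", T.round(3).tolist(), p["K"].tolist())
E
```

```text
395.87387387387383 237.73012142577358 14.4223051071167 [ 0.4754 -0.2037]
393.96135265700485 170.2487922705314 14.866168975830078 [ 0.6088 -0.2016]
dist 0.1333481164728601 0.8598561408035363
front [-0.01500676  0.99988739] spout [ 0.47366386 -0.08566434]
[294. 548.] [193. 100.] 59.9
[ 470. -197.] [110. 109.] 88.4
[471. 534.] [177. 147.] 1.7
[548.  53.] [117. 160.] 85.1
[ 744. -428.] [179. 129.] 21.5
[328.00992811 240.4509236 ] [305.55843745 210.32603164] [317.92350239 118.4066192 ]
cam rel [[0.43, 0.862, 0.269, 0.199], [0.903, -0.41, -0.131, 0.596], [-0.002, 0.299, -0.954, 0.374], [0.0, 0.0, 0.0, 1.0]] [[309.70884680947586, 0.0, 276.2206699848473], [0.0, 309.70884680947586, 209.18367841936455], [0.0, 0.0, 1.0]]
```

```bash
cat >> h.py <<'E'
from scipy.spatial.transform import Rotation as Rn
def go(P,yaw):  # increment in tool axes to TCP position P, tool y axis at world yaw (deg), pointing down
    s=env.get_obs(); q=s["orientation"]; R=Rn.from_quat([q[1],q[2],q[3],q[0]])
    y=np.radians(yaw); Y=np.array([np.cos(y),np.sin(y),0]); Z=np.array([0,0,-1.]); G=Rn.from_matrix(np.c_[np.cross(Y,Z),Y,Z])
    return R.inv().apply(np.array(P)-s["tool_pos"]).round(4),(R.inv()*G).as_rotvec().round(4),s["clock"]
E
python3 -c "
from h import *
print(plane('top',(394.3,240.6),.257),plane('top',(394.9,170.3),.257))
print(go([.5715,.126,.30],85.1))"
```

```text
[ 0.46979786 -0.20026779] [ 0.60852398 -0.20331454]
(array([-0.4617, -0.2648,  0.1041]), array([-0.002 , -0.0006, -0.3593]), 0.1)
```

Emit:
arm_command(
  increments=[
    [-0.046,-0.0265,0.005,0,0,0,0.05],
    [-0.092,-0.053,0.01,0,0,0,0.05],
    [-0.138,-0.0795,0.015,0,0,0,0.05],
    [-0.185,-0.106,0.02,0,0,0,0.05],
    [-0.231,-0.132,0.025,0,0,0,0.05],
  ],
)

```text
clock: 0.72
tool_pos: [0.4212, 0.344, 0.3791]
orientation: [-0.0, 0.22, 0.975, -0.0]
wrist_force: [-0.3, 0.5, 0.0]
finger_gap: 0.587
finger_force: 0.0
```

Emit:
arm_command(
  increments=[
    [-0.046,-0.0265,0.015,0,0,-0.08,0.05],
    [-0.092,-0.053,0.03,0,0,-0.16,0.05],
    [-0.138,-0.0795,0.045,0,0,-0.24,0.05],
    [-0.185,-0.106,0.06,0,0,-0.32,0.05],
    [-0.231,-0.132,0.079,-0.002,0,-0.359,0.05],
  ],
)

```text
clock: 1.35
tool_pos: [0.5732, 0.1255, 0.3002]
orientation: [0.0, 0.042, 0.999, 0.001]
wrist_force: [0.9, 0.3, 1.0]
finger_gap: 0.583
finger_force: 0.0
```

```bash
python3 -c "
from h import *
cv2.imwrite('pics/w1.png',optics.snapshot('wrist')[:,:,::-1])
print(env.get_obs()['tool_pos'],go([.5715,.126,.185],85.1))"
```

```text
[0.57570918 0.12107192 0.29750195] (array([0.0048, 0.0048, 0.1125]), array([-0.0026,  0.0015, -0.0033]), 1.4)
```

View pics/w1.png

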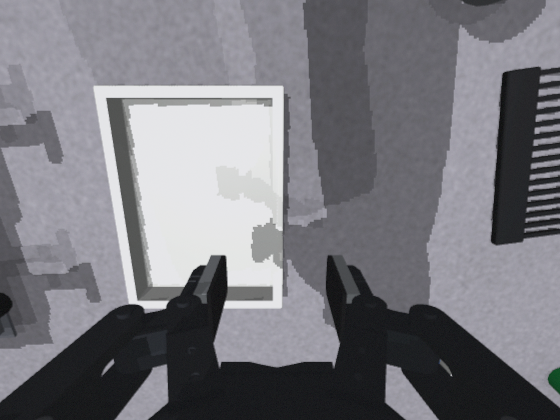

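The wrist view shows the tray with its right-hand (+y) wall at column ~283 and the fingers below it. I'll check by projection that the grip point falls on that wall.

```bash
python3 -c "
from h import *
for n in ([.5715,.126,.028],[.566,.061,.004]): print(pix('wrist',n))
print([plane('wrist',q,.028).round(4) for q in ((95,87),(284,87),(282,307),(131,306))])
print(env.get_obs()['tool_pos'],go([.5715,.126,.185],85.1))"
```

```text
[283.55739372 205.44677743]
[209.15738386 197.82433268]
[array([ 0.4704, -0.0025]), array([0.4825, 0.1336]), array([0.6667, 0.1168]), array([ 0.6538, -0.0187])]
[0.57570918 0.12107192 0.29750195] (array([0.0048, 0.0048, 0.1125]), array([-0.0026,  0.0015, -0.0033]), 1.4)
```

Emit:
arm_command(
  increments=[
    [0.003,0.001,0.05,0,0,0,0.05],
    [0.003,0.001,0.09,0,0,0,0.05],
    [0.003,0.001,0.1125,0,0,0,0.05],
    [0.003,0.001,0.1125,0,0,0,0.05],
  ],
  force=30,
)

```text
clock: 1.9
tool_pos: [0.5677, 0.1285, 0.1857]
orientation: [-0.003, 0.043, 0.999, 0.001]
wrist_force: [1.4, 0.6, -0.3]
finger_gap: 0.586
finger_force: 0.0
```

Emit:
arm_command(
  increments=[
    [0,0,0,0,0,0,0.02],
    [0,0,0,0,0,0,0],
    [0,0,0,0,0,0,0],
    [0,0,0,0,0,0,0],
    [0,0,0,0,0,0,0],
  ],
  force=30,
)

```text
clock: 2.52
tool_pos: [0.5705, 0.1285, 0.1899]
orientation: [0.002, 0.043, 0.999, 0.001]
wrist_force: [-0.3, -0.7, 6.1]
finger_gap: 0.082
finger_force: 30.6
```

```bash
python3 -c "
from h import *
print({k:env.get_obs()[k] for k in ('tool_pos','finger_gap','finger_force','wrist_force')})
for r in tray('top'): print(np.round(r[0]),np.round(r[1]),round(r[2],1))
print(go([.479,-.0065,.186],90))"
```

```text
{'tool_pos': array([0.57046126, 0.12846438, 0.18987317]), 'finger_gap': 0.08229714432050197, 'finger_force': 30.63434064388275, 'wrist_force': array([-0.2517407 , -0.6830991 ,  6.05449718])}
[ 474. -236.] [130. 130.] 88.4
[400. 635.] [354. 185.] 3.4
[566.  57.] [130. 190.] 85.3
[ 799. -511.] [216. 153.] 21.2
(array([ 0.0796, -0.1423,  0.0034]), array([ 0.0016,  0.0034, -0.086 ]), 2.575)
```

Emit:
arm_command(
  increments=[
    [0.006,-0.01,-0.002,0,0,-0.01,0],
    [0.015,-0.025,-0.002,0,0,-0.02,0],
    [0.025,-0.04,-0.002,0,0,-0.03,0],
    [0.035,-0.056,-0.002,0,0,-0.04,0],
    [0.045,-0.072,-0.002,0,0,-0.05,0],
  ],
)

```text
clock: 3.2
tool_pos: [0.5173, 0.0595, 0.1899]
orientation: [0.0, 0.018, 1.0, 0.001]
wrist_force: [0.8, 2.2, 0.4]
finger_gap: 0.088
finger_force: 29.9
```

```bash
python3 -c "
from h import *
print({k:env.get_obs()[k] for k in ('tool_pos','finger_gap','finger_force','wrist_force')})
for r in tray('top')[:3]: print(np.round(r[0]),np.round(r[1]),round(r[2],1))
print(go([.469,-.0085,.186],90))"
```

```text
{'tool_pos': array([0.51733326, 0.05949512, 0.18992832]), 'finger_gap': 0.0884677823462373, 'finger_force': 29.932379722595215, 'wrist_force': array([0.77633587, 2.20639785, 0.41614237])}
[ 474. -236.] [130. 130.] 88.3
[400. 634.] [355. 185.] 3.3
[516.  -9.] [137. 191.] 89.7
(array([ 0.0448, -0.0685,  0.004 ]), array([ 0.0002, -0.0013, -0.0367]), 3.25)
```

Emit:
arm_command(
  increments=[
    [0.01,-0.016,0,0,0,0,0],
    [0.021,-0.032,0,0,0,0,0],
    [0.032,-0.048,0,0,0,-0.01,0],
    [0.042,-0.06,0,0,0,-0.01,0],
    [0.046,-0.066,0,0,0,-0.01,0],
  ],
)

```text
clock: 3.88
tool_pos: [0.4693, -0.0044, 0.1899]
orientation: [0.0, 0.013, 1.0, 0.001]
wrist_force: [1.3, 1.2, 0.1]
finger_gap: 0.089
finger_force: 30.0
```

```bash
python3 -c "
from h import *
cv2.imwrite('pics/t2.png',optics.snapshot('top')[110:310,200:460,::-1].repeat(2,0).repeat(2,1))
cv2.imwrite('pics/s2.png',optics.snapshot('side')[:,:,::-1])
print({k:env.get_obs()[k] for k in ('tool_pos','finger_gap','finger_force','wrist_force')})
for t in (120,150):
  for r in tray('top',th=t)[:4]: print(np.round(r[0]),np.round(r[1]),round(r[2],1))
"
```

```text
{'tool_pos': array([ 0.46933498, -0.00442282,  0.18986808]), 'finger_gap': 0.08821019224046231, 'finger_force': 30.275148153305054, 'wrist_force': array([-1.48075023, -1.48220309,  2.46100671])}
[565.  31.] [1073. 1457.] 0.1
[ 474. -236.] [130. 130.] 88.3
[400. 634.] [355. 185.] 3.2
[ 799. -512.] [216. 154.] 21.6
```

View pics/t2.png

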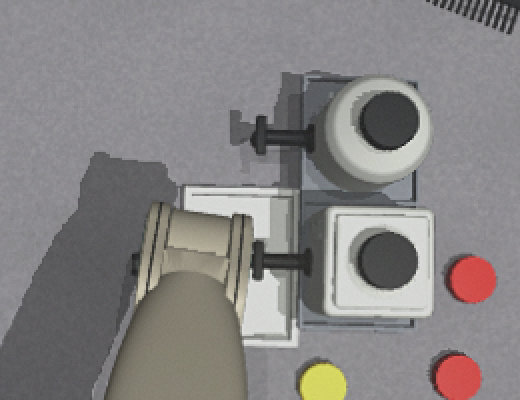

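The tray's right rim runs from (350,203) to (348.5,283), just in front of the deck, with the square tap over the tray at about (327,240).

Emit:
arm_command(
  increments=[
    [0,0,0,0,0,0,0.035],
    [0,0,0,0,0,0,0.035],
    [0,0,0,0,0,0,0.035],
    [0,0,-0.03,0,0,0,0.035],
    [0,0,-0.06,0,0,0,0.035],
  ],
)

```text
clock: 4.7
tool_pos: [0.4698, -0.0035, 0.2501]
orientation: [-0.001, 0.013, 1.0, 0.001]
wrist_force: [0.1, -0.9, -0.3]
finger_gap: 0.412
finger_force: 0.0
```

Emit:
arm_command(
  increments=[
    [0,0.02,-0.05,0,0,0,0.085],
    [0,0.05,-0.1,0,0,0,0.085],
    [0,0.06,-0.15,0,0,0,0.085],
    [0,0.06,-0.2,0,0,0,0.085],
  ],
)

```text
clock: 5.2
tool_pos: [0.4713, 0.0568, 0.4516]
orientation: [0.0, 0.012, 1.0, 0.001]
wrist_force: [1.0, 1.0, -0.1]
finger_gap: 0.995
finger_force: 0.0
```

```bash
python3 -c "
from h import *
A=plane('top',(350,203),.028);B=plane('top',(348.5,283),.028);print(A,B,(A+B)/2)
cv2.imwrite('pics/s3.png',optics.snapshot('side')[:,:,::-1])
cv2.imwrite('pics/w3.png',optics.snapshot('wrist')[:,:,::-1])
img=cv2.imread('pics/s3.png')
cs=[c for c in blobs(img.min(2)>120,1500)]
for c in cs:
  M=cv2.boundingRect(c); print(M)
print(env.get_obs()['tool_pos'])
"
```

```text
[ 0.56389742 -0.14195656] [ 0.37329847 -0.13736177] [ 0.46859794 -0.13965917]
(198, 204, 150, 91)
(201, 85, 88, 61)
(340, 0, 220, 33)
[0.4733635  0.05630863 0.45649012]
```

View pics/w3.png

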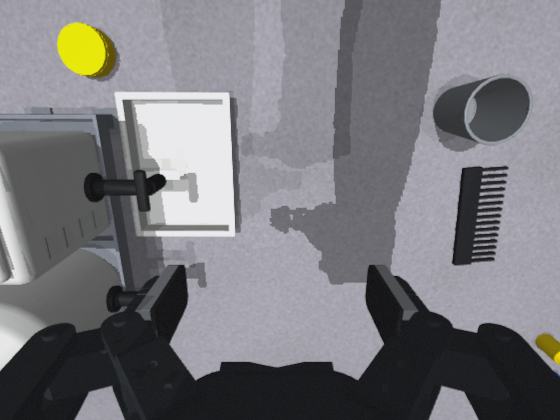

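The wrist view shows the free tray with corners (117,94), (232,93), (236,236) and (136,236), and the square canister's tap handle at (150,185), over the tray.

```bash
python3 -c "
from h import *
q=[plane('wrist',u,.028) for u in ((117,94),(233,93),(237,236),(134,236))];print(np.round(q,4),np.mean(q,0))
print(pix('wrist',[.470,-.083,.067]),pix('side',[.470,-.083,.067]),pix('side',[.470,-.083,.11]))
print(go([.4698,-.2005,.50],67))
i=cv2.imread('pics/s3.png')[150:300,180:380]; cv2.imwrite('pics/c3.png',cv2.resize(i,None,fx=4,fy=4,interpolation=cv2.INTER_CUBIC))
"
```

```text
[[ 3.762e-01 -1.328e-01]
 [ 3.785e-01  6.800e-03]
 [ 5.648e-01 -3.000e-04]
 [ 5.612e-01 -1.434e-01]] [ 0.47018669 -0.06739368]
[157.73822751 176.36609945] [306.81784166 211.29948306] [307.70046862 198.37138637]
(array([-0.0034, -0.2567, -0.044 ]), array([0.0045, 0.0119, 0.3766]), 5.3)
```

View pics/c3.png

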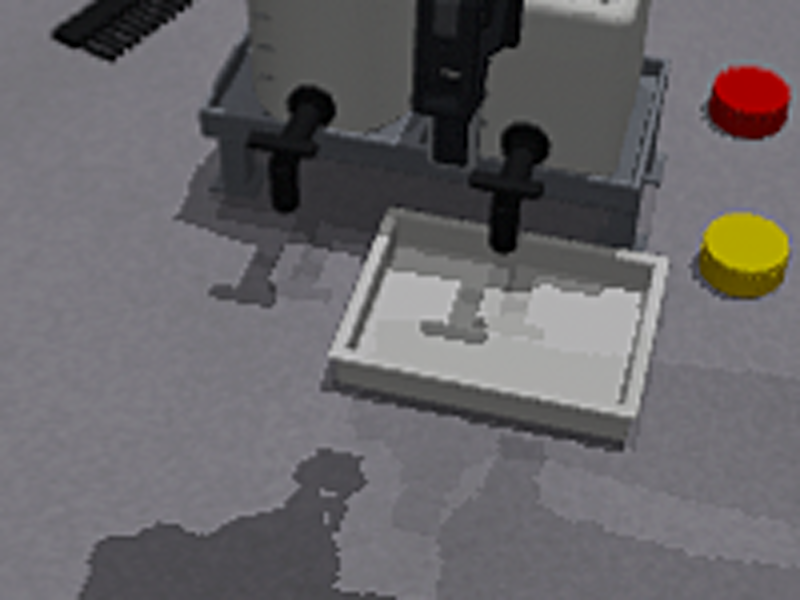

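The tap outlet at crop (503,248), which is (305.8,212) in the full side view, is over the tray and matches the predicted outlet to about 1 px. The tray lies flat and free. Next I go above the square cap.

Emit:
arm_command(
  increments=[
    [-0.001,-0.051,-0.01,0,0,0.08,0.085],
    [-0.002,-0.103,-0.015,0.002,0.005,0.16,0.085],
    [-0.003,-0.154,-0.015,0.003,0.008,0.24,0.085],
    [-0.003,-0.206,-0.015,0.004,0.01,0.32,0.085],
    [-0.003,-0.257,-0.015,0.004,0.012,0.377,0.085],
  ],
)

```text
clock: 5.92
tool_pos: [0.4676, -0.2027, 0.4637]
orientation: [-0.006, 0.201, 0.98, -0.001]
wrist_force: [1.3, 1.3, -0.1]
finger_gap: 0.996
finger_force: 0.0
```

Emit:
arm_command(
  increments=[
    [0,0,0,0,0,0,0.085],
    [0,0,0,0,0,0,0.085],
  ],
)

```text
clock: 6.18
tool_pos: [0.4678, -0.2009, 0.4637]
orientation: [-0.007, 0.2, 0.98, -0.0]
wrist_force: [0.8, -0.1, -0.1]
finger_gap: 0.999
finger_force: 0.0
```

```bash
python3 -c "
from h import *
print(plane('side',(305.8,212),.067))
p=optics.camera_params('wrist')
cv2.imwrite('pics/w4.png',optics.snapshot('wrist')[:,:,::-1])
print(env.get_obs()['tool_pos'],env.get_obs()['joint_positions'].round(2),go([.4698,-.2005,.404],67),pix('wrist',[.4698,-.2005,.257],p))"
```

```text
[ 0.47197624 -0.07997777]
[ 0.46782774 -0.20036972  0.46395125] [-0.53  0.05 -0.17  1.36 -0.01 -0.13] (array([-0.0026,  0.0009,  0.0599]), array([-0.0035, -0.0126, -0.0004]), 6.225) [280.52343098 248.51769282]
```

View pics/w4.png

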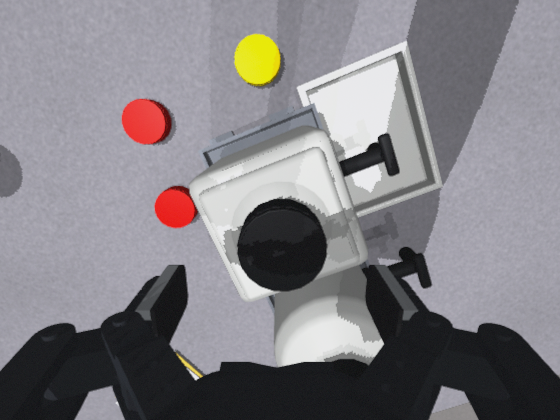

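The cap appears at (282,245) against the predicted (280.5,248.5), so I'm centred over it. Descending and gripping.

Emit:
arm_command(
  increments=[
    [-0.002,0.001,0.02,-0.003,-0.012,0,0.085],
    [-0.002,0.001,0.045,-0.003,-0.012,0,0.085],
    [-0.002,0.001,0.06,-0.003,-0.012,0,0.085],
    [-0.002,0.001,0.06,-0.003,-0.012,0,0.085],
    [-0.002,0.001,0.06,-0.003,-0.012,0,0.085],
  ],
)

```text
clock: 6.85
tool_pos: [0.4699, -0.2008, 0.4054]
orientation: [0.001, 0.2, 0.98, -0.001]
wrist_force: [0.9, 0.4, 0.3]
finger_gap: 0.996
finger_force: 0.0
```

Emit:
arm_command(
  increments=[
    [0,0,0,0,0,0,0.05],
    [0,0,0,0,0,0,0.04],
    [0,0,0,0,0,0,0.04],
    [0,0,0,0,0,0,0.04],
  ],
  force=60,
)

```text
clock: 7.35
tool_pos: [0.47, -0.2005, 0.406]
orientation: [0.002, 0.2, 0.98, 0.001]
wrist_force: [1.1, 4.9, 6.4]
finger_gap: 0.636
finger_force: 62.6
```

```bash
python3 -c "
from h import *
o=env.get_obs();print({k:o[k].round(3) if hasattr(o[k],'round') else o[k] for k in ('clock','tool_pos','finger_gap','finger_force','wrist_force','moment','orientation','joint_positions')})"
```

```text
{'clock': 7.35, 'tool_pos': array([ 0.47 , -0.2  ,  0.406]), 'finger_gap': 0.635889656091847, 'finger_force': 62.60618411935866, 'wrist_force': array([1.146, 4.907, 6.439]), 'moment': array([ 1.263, -0.319,  0.073]), 'orientation': array([0.002, 0.2  , 0.98 , 0.001]), 'joint_positions': array([-0.53 ,  0.072, -0.269,  1.227,  0.003, -0.128])}
```

Emit:
arm_command(
  increments=[
    [0,0,0,0,0,-0.05,0.04],
    [0,0,0,0,0,-0.1,0.04],
    [0,0,0,0,0,-0.15,0.04],
    [0,0,0,0,0,-0.15,0.04],
  ],
)

```text
clock: 7.85
tool_pos: [0.4704, -0.2011, 0.4065]
orientation: [0.003, 0.126, 0.992, -0.0]
wrist_force: [1.2, 3.0, 5.9]
finger_gap: 0.638
finger_force: 62.7
```

```bash
cat > st.py <<'E'
from h import *
o=env.get_obs();q=o['orientation'];print({k:o[k].round(3) for k in ('tool_pos','wrist_force','moment')},'yaw',2*np.arctan2(q[2],q[1])-np.pi/2,'q6',o['joint_positions'][5],o['finger_gap'],o['finger_force'])
E
python3 st.py
```

```text
{'tool_pos': array([ 0.47 , -0.201,  0.406]), 'wrist_force': array([1.247, 3.024, 5.946]), 'moment': array([ 0.768, -0.281, -0.013])} yaw 1.31846136205034 q6 -0.2783215171374905 0.6377386505150807 62.665611784905195
```

Turning anticlockwise by 0.15 rad met no hard stop (only ~0.1 N m), so that is the loosening direction. I'll carry on to about 1.2 rad, rising with the cap.

Emit:
arm_command(
  increments=[
    [0,0,-0.0005,0,0,-0.1,0.04],
    [0,0,-0.001,0,0,-0.2,0.04],
    [0,0,-0.001,0,0,-0.3,0.04],
    [0,0,-0.0015,0,0,-0.4,0.04],
    [0,0,-0.0015,0,0,-0.5,0.04],
  ],
)

```text
clock: 8.48
tool_pos: [0.4708, -0.2011, 0.4078]
orientation: [0.003, -0.125, 0.992, -0.001]
wrist_force: [3.0, 3.6, 5.1]
finger_gap: 0.643
finger_force: 62.6
```

```bash
python3 st.py
```

```text
{'tool_pos': array([ 0.471, -0.201,  0.408]), 'wrist_force': array([3.028, 3.56 , 5.145]), 'moment': array([ 0.755, -0.729, -0.082])} yaw 1.821283516168506 q6 -0.7810253539319645 0.6429259507831342 62.577334167435765
```

Emit:
arm_command(
  increments=[
    [0,0,-0.0005,0,0,-0.11,0.04],
    [0,0,-0.001,0,0,-0.22,0.04],
    [0,0,-0.001,0,0,-0.33,0.04],
    [0,0,-0.001,0,0,-0.44,0.04],
    [0,0,-0.001,0,0,-0.55,0.04],
  ],
)

```text
clock: 9.1
tool_pos: [0.4704, -0.2011, 0.4083]
orientation: [0.002, -0.39, 0.921, -0.002]
wrist_force: [1.6, 2.9, 3.8]
finger_gap: 0.639
finger_force: 62.7
```

```bash
python3 st.py
```

```text
{'tool_pos': array([ 0.47 , -0.201,  0.408]), 'wrist_force': array([1.578, 2.925, 3.844]), 'moment': array([ 0.447, -0.428, -0.008])} yaw 2.371693807986766 q6 -1.331541886357233 0.6394727341787962 62.655131430365145
```

Turned 1.2 rad in all; lifting straight up, slowly at first.

Emit:
arm_command(
  increments=[
    [0,0,-0.003,0,0,0,0.04],
    [0,0,-0.007,0,0,0,0.04],
    [0,0,-0.011,0,0,0,0.04],
  ],
)

```text
clock: 9.48
tool_pos: [0.4693, -0.2011, 0.418]
orientation: [-0.001, -0.388, 0.922, -0.001]
wrist_force: [0.2, 0.3, -1.1]
finger_gap: 0.641
finger_force: 63.7
```

Emit:
arm_command(
  increments=[
    [0,0,-0.01,0,0,0,0.04],
    [0,0,-0.02,0,0,0,0.04],
    [0,0,-0.03,0,0,0,0.04],
    [0,0,-0.04,0,0,0,0.04],
    [0,0,-0.045,0,0,0,0.04],
  ],
)

```text
clock: 10.1
tool_pos: [0.4696, -0.201, 0.4641]
orientation: [0.0, -0.388, 0.922, -0.001]
wrist_force: [0.5, -0.4, -0.3]
finger_gap: 0.641
finger_force: 63.7
```

Emit:
arm_command(
  increments=[
    [0,0,0,0,0,0,0.04],
    [0,0,0,0,0,0,0.04],
    [0,0,0,0,0,0,0.04],
    [0,0,0,0,0,0,0.04],
  ],
)

```text
clock: 10.6
tool_pos: [0.4694, -0.2009, 0.4626]
orientation: [-0.0, -0.388, 0.922, -0.0]
wrist_force: [0.4, -0.0, 0.3]
finger_gap: 0.638
finger_force: 63.7
```

```bash
python3 st.py; python3 -c "
from h import *
cv2.imwrite('pics/s5.png',optics.snapshot('side')[:,:,::-1])"
```

```text
{'tool_pos': array([ 0.469, -0.201,  0.463]), 'wrist_force': array([ 0.406, -0.01 ,  0.323]), 'moment': array([0.007, 0.03 , 0.01 ])} yaw 2.3679888945570933 q6 -1.32800008191594 0.6377857824081304 63.74014897271991
```

View pics/s5.png

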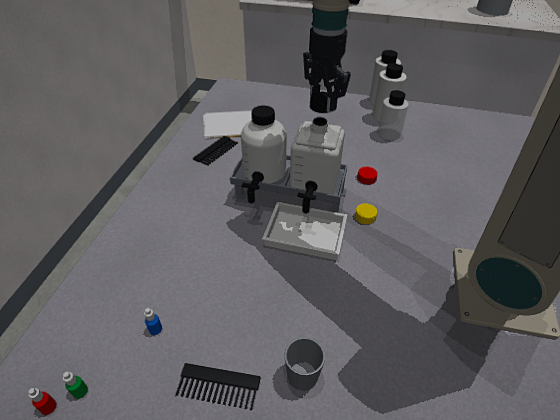

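The side view shows the cap in the fingers at (322,100), clear above the bare neck at (319,125). The tray is under the tap at (306,230), the round canister's cap is still on at (263,115), and nothing else on the table has moved.

```bash
python3 -c "
from h import *
print(env.finish_job())"
```

```text
the job is handed in; nothing more can be done
None
```

The job is handed in, though the hand-in returned no verdict: the tray is under the square canister's tap (outlet about 10–16 mm off its middle crosswise), and the cap, which unscrewed anticlockwise, is held in the gripper about 55 mm above its seat.

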